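Twist the tapered stop peg home in the engraver's block

ROBOT

A 7-joint arm with a two-finger parallel gripper is mounted at the origin on the work surface. World frame = base frame: x ahead of the robot, y to its left, z up, the work surface at z = 0. Lengths are in m, angles in rad, forces in N, time in s.
With the tool pointing down it reaches from about 0.4 to 0.925 m from the base axis. Payload 5.6 kg.
Tool frame: the origin (TCP) lies between the finger pads; the fingertips stand tips_ahead ahead of it and the grasp point (between the pads) lies 2 mm behind it (tips_ahead is the distance from the TCP to the fingertips, in m); z points along the fingers, y is the line along which they close (so a half turn about z gives the same grasp; the last joint's range is limited). The gripper opens to 85 mm and grips with 20 to 120 N. Pads are 22 mm wide; open, the fingers measure 114 mm over their backs; the gripper's body (76 mm by 85 mm) begins 54 mm behind the grasp point. The pads swing forward as they close: fully open they stand 13 mm farther back than shut.
Start: joints at [-1.263, 0.468, -0.012, 1.603, 0.006, 1.071, -0.056], TCP at [0.223, 0.61, 0.248] pointing down, gripper open.
Joint ranges: [-2.53, 2.53], [-0.31, 2.02], [-1.57, 1.55], [0.28, 2.44], [-1.29, 4.43], [0.15, 1.84], [-2.92, 2.92]. Speed limits (rad/s): [2.57, 2.57, 3.14, 3.14, 3.14, 3.14, 3.14].

INTERFACE

Orientations are given as [roll, pitch, yaw] about the fixed x, y, z axes, in that order (R = Rz(yaw) Ry(pitch) Rx(roll)).
In Python, from workcell import get_obs, get_image, job_done, tips_ahead gives the robot as it stands.
- The arm moves only by the shell command python3 -m pendant 'ROWS' [FORCE]. ROWS is JSON, one flat list of numbers, 5 for each row, row after row: the opening, from 0 (shut) to 1 (fully open), then the shift along the tool's x, y, z in cm, then the turn about the tool's z in rad. In form: [gripper, dx, dy, dz, yaw, gripper, dx, dy, dz, yaw, ...]. A call has 1 to 5 rows; each row is the pose to reach, as a shift and turn from the pose commanded when the call began, along the tool's axes at that moment; what a row does not reach only later rows make up. A row lasts 1/12 s, in which the tool goes at most 41.7 mm and 7.16 degrees, less where a joint would pass 70% of its speed; a pose out of reach is approached as far as the arm can. A call with a gripper value outside its range is refused whole. The fingers move at their own pace and stop on an object; FORCE is the grip in N (left out, the last holds). Time passes only in rows, so rows that repeat a pose let the fingers close. It gives the time, the measured TCP pose, the force, the opening and the grip force at its end, in the units of the state.
- get_obs(): the state, without advancing time (a new reading comes with each control period).
- get_image(name): name is "scene" or "top"; returns a dict with "color" (480x640x3 uint8, red, green, blue), "mtx" (3x3 intrinsics, pixels), "position" and "rotation" of the camera in the world. Camera axes: x right, y down, z forward; pixel columns grow to the right and rows downward; lengths in m; the calibration is good to about 2 mm. A picture is of the moment at which its call begins. There is no depth.
- job_done(): hands the job in; it is judged then, once.
The state is a dict: "t": time; "joint_positions": joint angles; "qvel": joint speeds; "tau": joint torques, N m; "tcp_pos": TCP position; "tcp_rot": TCP orientation; "contact_force": force on the tool from outside, world axes, zero at the start; "torque": the same for the moment, N m; "width": finger opening in m; "grip_force": force on a finger pad.
Only numpy, scipy, OpenCV 4.12 (cv2) and the standard library are available. Lean on these libraries where they do the work, as an engineer would, in place of code of your own. Each camera call takes 0.05 s, during which the arm holds its last target. There are 200 camera calls.

TASK

Take the metal stop peg from its stand and set its tapered plug in the brass-lined hole of the engraver's cushioned block. Twist it while pressing down until the black ring around the plug is down level with the block's top face, never pressing with more than 25 N or the bush cracks, and leave it wedged there, released, upright, with its flat head in line with the block's steel fence. Leave the knife, the hammer, the cup and the oilstone where they are.

Things in the scene. Friction and masses are not known exactly. Their poses are not given: they have to be found in the camera images.
- peg: Loose aluminium stop peg, 84 mm tall, about 150 g, upright in its stand at the start. Origin: centre of its foot; z up the peg. Tapered round plug 42 mm long, radius 9.0 mm at the foot growing 0.15 mm per mm; above it a collar, radius 18.5 mm, 42 to 48 mm above the foot; above that the flat head.
- peg_ring (a point): Middle of the black ring line (1.6 mm wide) around the plug, on the peg's axis, 33 mm above the foot. Pressed straight down the plug jams with the ring still about 2 mm above the block's face; turned by about 1 rad either way under a steady 14 to 22 N it creeps in until the ring is level or a little below, and then holds by friction.
- stand: Fixed plywood stand, 100 x 100 x 30 mm, origin at the centre of its underside; a 30 mm wide, 12 mm deep round hole in the middle of its top in which the peg's foot stands loosely (foot 18 mm above the table).
- block: Dark wooden block 160 (its x, as the tray's) x 110 (its y) x 55 mm, origin at the centre of its underside, 20 mm above the table. It can only sink straight down on its rubber cushion, 1 mm for every 5 N pressed on it, and comes back up. A steel fence, 8 mm thick and 10 mm high above the top face, runs along its x on the +y edge, inner face 47 mm from the hole's axis.
- block_mouth (a point): Centre of the mouth of the tapered hole, in the middle of the block's top face, 75 mm above the table when not pressed; sinks with the block. The hole is upright: radius 13.2 mm at the mouth, narrowing 0.15 mm per mm, 45 mm deep, a split brass bush that springs open a little as the plug wedges in. Without force the plug stops with its ring 5 mm above the face.
- knife: Kitchen knife lying flat, 300 mm long, a bystander.
- mallet: Engraver's hammer lying flat, a bystander.
- cup: Ceramic cup 72 mm wide, 85 mm tall, a bystander.
- oilstone: Grey oilstone 70 x 200 x 30 mm, a bystander.
- peg_head (a point): Middle of the peg's flat upright head, on the peg's axis 66 mm above the foot. The head is 50 mm long (peg's x), 14 mm thick (peg's y; gripped across this from above), 36 mm tall (48 to 84 mm above the foot). Its two ends are alike.
- base: Fixed grey tray, 200 (its x) x 150 (its y) x 8 mm, origin at the centre of its underside on the table, carrying the rubber cushion and the block. The tray (with the block) and the stand may change sides.

How it is judged:
By the outcome, as a careful person would: the job done as asked, in the order asked, and still so for the second after the job is handed in, with the robot touching nothing.
It also fails if it takes over 56 s, if anything falls off the work surface, if the arm or the gripper's body presses on something with over 40 N, if the wrist force passes 120 N, or if a joint passes its speed limit or range.

## Working session

There is one attempt and no reset: what is moved stays moved. The work goes in short steps, Python scripts to look and compute and a shell command to move; the robot and the scene stay as the last step left them, time stands still between calls to the robot, and variables do not carry over. Pictures are saved under pics/ and viewed, at most 10 in all, crops included, and the job is handed in when it is done.

```bash
mkdir -p pics; ls
python3 - <<'E'
from workcell import get_obs,get_image,tips_ahead
import cv2
print(tips_ahead)
o=get_obs()
for k in o: print(k,o[k])
for n in("top","scene"):
    d=get_image(n); cv2.imwrite(f"pics/{n}0.png",d["color"][:,:,::-1]); print(n,d["mtx"],d["position"],d["rotation"])
E
```

```text
pics
0.017
t 0.0
joint_positions [-1.26300753  0.46839294 -0.01159557  1.60366397  0.00602592  1.07140414
 -0.05628076]
qvel [ 0.00106345  0.00230765 -0.00085163  0.00016346  0.00098731  0.00042144
  0.00089155]
tau [-1.16050423e-04 -5.32395887e+01  2.14519340e-02 -2.51302671e+01
  1.15251579e-02  8.07092147e-03 -2.24635943e-05]
tcp_pos [0.22325005 0.60987262 0.24731139]
tcp_rot [-3.13976457e+00  1.53002234e-04  2.79076544e+00]
contact_force [-0.3106989  -0.08509744  1.12221684]
torque [-0.02055694  0.0144785   0.02192979]
grip_force 0.0
width 0.08535975643921163
top [[491.16183722   0.         317.92044608]
 [  0.         491.16183722 240.55924695]
 [  0.           0.           1.        ]] [0.49502769 0.00845302 1.04311252] [-2.97111148e+00  1.69144761e-04 -1.59488385e+00]
scene [[508.91114917   0.         322.19415918]
 [  0.         508.91114917 238.87255926]
 [  0.           0.           1.        ]] [ 1.20684661 -0.3590938   1.0386568 ] [-2.52819609e+00  1.30004636e-03  9.45418899e-01]
```

View pics/top0.png

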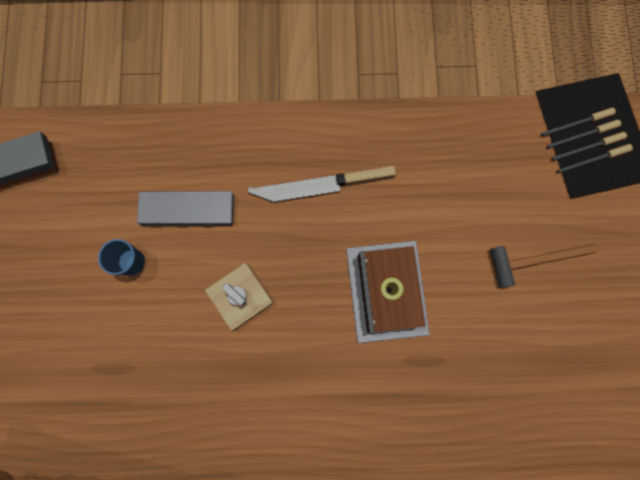

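View pics/scene0.png

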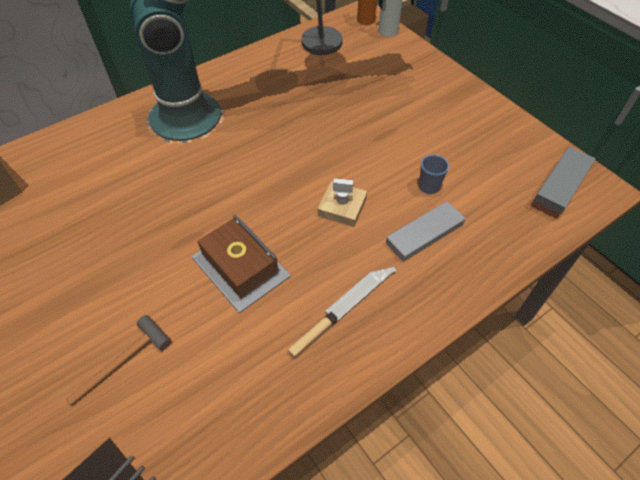

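The top view shows the stand at about (238,297) with the peg head near (235,295). The block's hole is near (392,289), and the fence lies along the block's left edge near (365,292). Next I'll enlarge these.

Run:
```python
import cv2,numpy as np
t=cv2.imread("pics/top0.png");s=cv2.imread("pics/scene0.png")
c=lambda im,x,y,w,h,k:cv2.resize(im[y:y+h,x:x+w],None,fx=k,fy=k,interpolation=cv2.INTER_CUBIC)
# top: stand origin (200,260) x5 ; block (345,235)
a=c(t,200,257,80,80,5);b=c(t,345,235,100,115,4);
A=np.zeros((600,800,3),np.uint8);A[:400,:400]=a;A[:460,400:]=b
cv2.imwrite("pics/c1.png",A)
a=c(s,315,165,60,65,6);b=c(s,190,205,110,110,4)
A=np.zeros((600,800,3),np.uint8);A[:390,:360]=a;A[:440,360:]=b
cv2.imwrite("pics/c2.png",A)
```

```text
(no output)
```

View pics/c1.png

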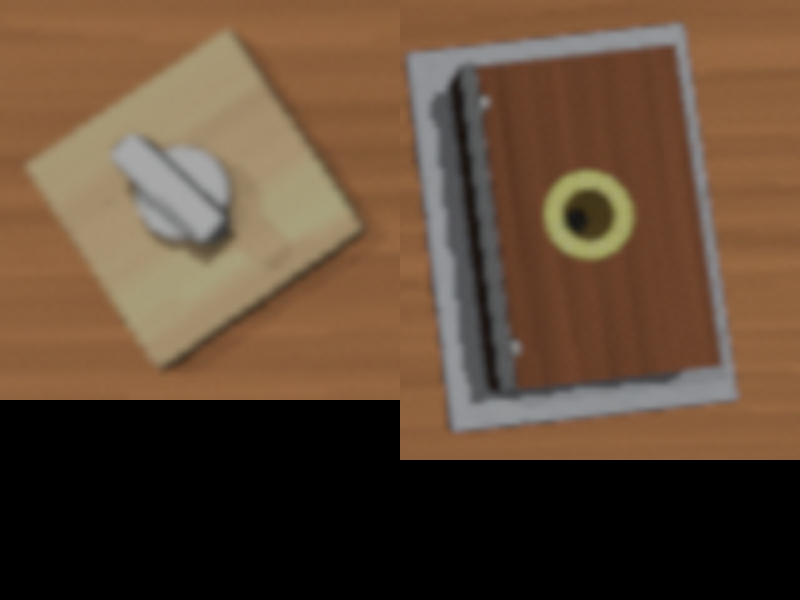

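View pics/c2.png

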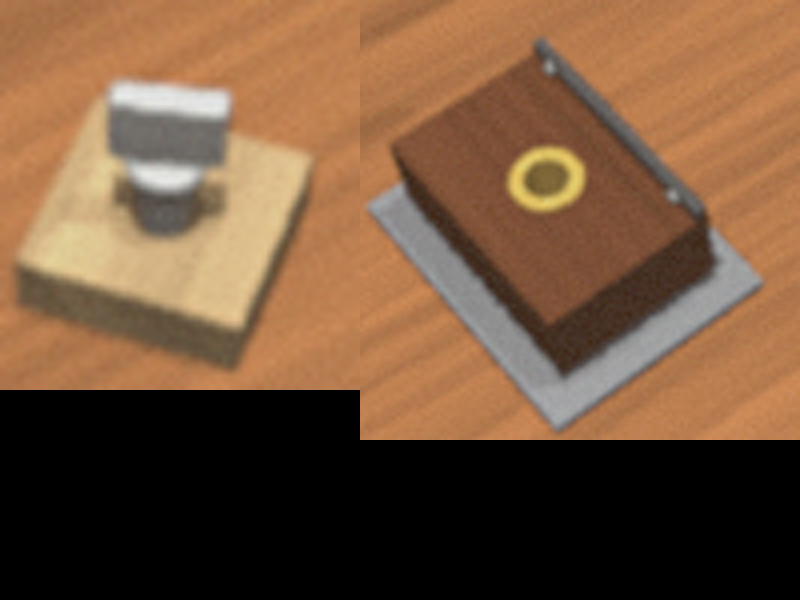

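Both crops are clear: head top face centre is at crop (170,187) in the top view and (170,100) in the scene view. The brass ring centre is at (589,215) and (546,179), and the block and tray edges are sharp.

```bash
cat > h.py <<'E'
import numpy as np
from scipy.spatial.transform import Rotation as R
K={'t':(491.16183722,317.92044608,240.55924695,[0.49502769,0.00845302,1.04311252],[-2.97111148,1.69144761e-04,-1.59488385]),
's':(508.91114917,322.19415918,238.87255926,[1.20684661,-0.3590938,1.0386568],[-2.52819609,1.30004636e-03,.945418899])}
def P(c,u,v,z):
    f,cx,cy,p,r=K[c];p=np.array(p)
    d=R.from_euler('xyz',r).apply([(u-cx)/f,(v-cy)/f,1]);return p+d*(z-p[2])/d[2]
E
python3 - <<'E'
from h import *
np.set_printoptions(precision=4,suppress=True)
def cr(c,x0,y0,X0,k):return lambda X,Y,z:P(c,x0+(X-X0+.5)/k-.5,y0+(Y+.5)/k-.5,z)
a=cr('t',200,257,0,5);b=cr('t',345,235,400,4);c=cr('s',315,165,0,6);d=cr('s',190,205,360,4)
yaw=lambda p,q:np.degrees(np.arctan2(*(q-p)[1::-1]))
print("head",a(170,187,.102),c(170,100,.102))
print("stand",a(195,198,.03), c(*np.mean([(105,100),(313,158),(240,330),(18,262)],0),.03))
print("mouth",b(589,215,.075),d(546,179,.075))
print("head yaw",yaw(a(122,146,.102),a(217,225,.102)),yaw(c(110,95,.102),c(230,104,.102)))
for p,q,z in[((677,45),(720,366),.075),((408,52),(452,431),.008),((684,25),(737,398),.008),((485,101),(516,347),.075)]:print("blk",yaw(b(*p,z),b(*q,z)))
for p,q,z in[((395,150),(548,326),.075),((368,207),(558,430),.008),((548,66),(672,195),.075),((540,45),(705,213),.085)]:print("blk s",yaw(d(*p,z),d(*q,z)))
print("short",yaw(b(410,52,.008),b(684,25,.008)),yaw(b(452,431,.008),b(737,398,.008)),yaw(d(558,430,.008),d(762,284,.008)),yaw(d(548,326,.075),d(708,215,.075)))
E
```

```text
head [0.5574 0.1681 0.102 ] [0.5615 0.1679 0.102 ]
stand [0.5574 0.17   0.03  ] [0.5625 0.1695 0.03  ]
mouth [ 0.5627 -0.1385  0.075 ] [ 0.5647 -0.1394  0.075 ]
head yaw -130.34711731403635 48.397056352952085
blk -175.71988131372467
blk -175.3985507516658
blk -175.31270727004951
blk -175.18979810136537
blk s 4.658054514918266
blk s 4.8958411364562675
blk s 4.962733430169996
blk s 5.389315162836319
short -85.69126007856276 -84.91746186177458 94.79761505811827 94.92696280248369
```

```bash
python3 -m pendant '[1,-3.1,-2,0,0, 1,-6.2,-4,0,0, 1,-9.3,-6,0,0, 1,-12.4,-8,0,0, 1,-15.6,-10,0,0]' 40
python3 -m pendant '[1,-3.1,-2,0,0, 1,-6.2,-4,0,0, 1,-9.3,-6,0,0, 1,-12.4,-8,0,0, 1,-15.6,-10,0,0]'
python3 -m pendant '[1,-3.1,-2,0,0, 1,-6.2,-4,0,0, 1,-9.3,-6,0,0, 1,-12.4,-8,0,0, 1,-15.6,-10,0,0]'
python3 -m pendant '[1,0,0,0,0.12, 1,0,0,0,0.24, 1,0,0,0,0.36, 1,0,0,0,0.48, 1,0,0,0,0.6]'
python3 -m pendant '[1,0,0,0,0.12, 1,0,0,0,0.24, 1,0,0,0,0.36, 1,0,0,0,0.48, 1,0,0,0,0.6]'
python3 -m pendant '[1,0,0,0,0.12, 1,0,0,0,0.24, 1,0,0,0,0.36, 1,0,0,0,0.48, 1,0,0,0,0.6]'
python3 -m pendant '[1,0,0,0,0.12, 1,0,0,0,0.13, 1,0,0,0,0.13]'
```

```text
t: 0.52
tcp_pos: [0.336, 0.4612, 0.2479]
tcp_rot: [-3.141, -0.0, 2.791]
contact_force: [1.1, 1.0, 0.3]
width: 0.0858
grip_force: 0.0
t: 0.93
tcp_pos: [0.4481, 0.3137, 0.2481]
tcp_rot: [-3.141, -0.0, 2.791]
contact_force: [0.4, 1.0, 1.5]
width: 0.0853
grip_force: 0.0
t: 1.35
tcp_pos: [0.5602, 0.1663, 0.2481]
tcp_rot: [-3.141, -0.001, 2.791]
contact_force: [0.4, 0.7, 0.7]
width: 0.0853
grip_force: 0.0
t: 1.77
tcp_pos: [0.5596, 0.1675, 0.2478]
tcp_rot: [-3.141, -0.0, 2.184]
contact_force: [-0.6, -0.2, 0.0]
width: 0.0853
grip_force: 0.0
t: 2.18
tcp_pos: [0.5595, 0.1678, 0.2479]
tcp_rot: [-3.141, 0.0, 1.585]
contact_force: [-0.2, 0.6, -0.2]
width: 0.086
grip_force: 0.0
t: 2.6
tcp_pos: [0.5595, 0.1678, 0.2479]
tcp_rot: [-3.141, 0.001, 0.985]
contact_force: [0.1, -0.4, -0.7]
width: 0.0851
grip_force: 0.0
t: 2.85
tcp_pos: [0.5595, 0.1679, 0.248]
tcp_rot: [-3.142, 0.001, 0.864]
contact_force: [-0.5, 0.5, 0.4]
width: 0.0852
grip_force: 0.0
```

```bash
python3 -m pendant '[1,0,0,3.5,0, 1,0,0,7,0, 1,0,0,10,0, 1,0,0,12,0, 1,0,0,13,0]' 100
python3 -m pendant '[1,0,0,1,0, 1,0,0,2,0, 1,0,0,2.9,0, 1,0,0,2.9,0]'
python3 -c "
from workcell import *;import cv2
a=[]
for n,x,y in(('top',190,240),('scene',280,130)):
    d=get_image(n)['color'][y:y+110,x:x+130,::-1];a.append(cv2.resize(d,None,fx=3,fy=3,interpolation=2))
cv2.imwrite('pics/g.png',cv2.hconcat(a))"
```

```text
t: 3.27
tcp_pos: [0.5579, 0.1674, 0.1152]
tcp_rot: [-3.139, 0.004, 0.864]
contact_force: [-1.3, -0.5, -0.3]
width: 0.0855
grip_force: 0.0
t: 3.6
tcp_pos: [0.5593, 0.1678, 0.0883]
tcp_rot: [-3.141, 0.001, 0.861]
contact_force: [-0.5, 0.0, 0.4]
width: 0.0854
grip_force: 0.0
```

View pics/g.png

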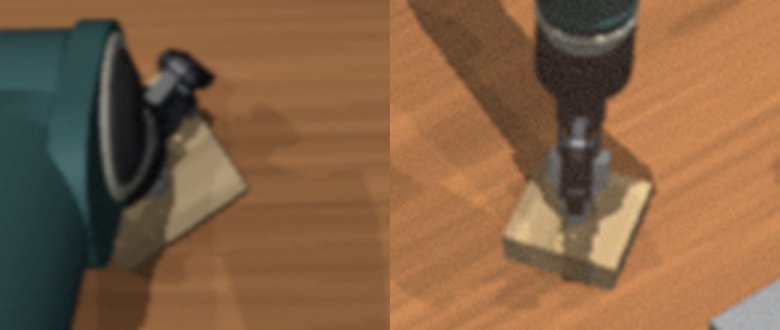

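The near finger sits centred in front of the head at crop (577,180), with equal parts of the head showing on both sides, so I'll close the gripper.

```bash
python3 -m pendant '[0,0,0,0,0, 0,0,0,0,0, 0,0,0,0,0, 0,0,0,0,0, 0,0,0,0,0]' 60
python3 -m pendant '[0,0,0,0,0, 0,0,0,0,0, 0,0,0,0,0, 0,0,0,0,0, 0,0,0,0,0]' 110
python3 -c "from workcell import *;import workcell;print(workcell.tips_ahead,get_obs()['contact_force'],get_obs()['torque'])"
```

```text
t: 4.12
tcp_pos: [0.5599, 0.1679, 0.0896]
tcp_rot: [3.141, -0.001, 0.861]
contact_force: [0.2, -0.3, 0.5]
width: 0.026
grip_force: 0.0
t: 4.53
tcp_pos: [0.5599, 0.1679, 0.0896]
tcp_rot: [-3.142, -0.0, 0.861]
contact_force: [-0.6, 0.5, 4.5]
width: 0.0127
grip_force: 107.3
0.017 [-0.61090008  0.48597888  4.50661987] [0.04572237 0.28619526 0.03967603]
```

```bash
python3 -m pendant '[0,0,0,-0.5,0, 0,0,0,-1.2,0, 0,0,0,-2.2,0, 0,0,0,-4.2,0, 0,0,0,-6.5,0]'
python3 -m pendant '[0,0,0,-2,0, 0,0,0,-3.5,0, 0,0,0,-4.5,0, 0,0,0,-4.5,0]'
python3 - <<'E'
import numpy as np
from workcell import get_obs
o=get_obs();y=o['tcp_rot'][2];p=np.array([.5637,-.139])-o['tcp_pos'][:2]
print(y,o['tcp_pos'],"dx,dy cm",100*(p@[np.cos(y),np.sin(y)]),100*(p@[np.sin(y),-np.cos(y)]))
E
```

```text
t: 4.95
tcp_pos: [0.559, 0.1674, 0.1546]
tcp_rot: [-3.141, 0.002, 0.86]
contact_force: [0.6, 0.1, -1.9]
width: 0.0126
grip_force: 107.2
t: 5.28
tcp_pos: [0.5611, 0.1681, 0.202]
tcp_rot: [3.14, -0.004, 0.861]
contact_force: [0.7, 0.4, -1.2]
width: 0.0122
grip_force: 107.2
0.8606425663762955 [0.56108793 0.16811828 0.20202193] dx,dy cm -23.117306816527098 20.220650487529674
```

```bash
python3 -m pendant '[0,-1.2,1,0,0, 0,-3.5,3,0,0, 0,-6,5.2,0,0, 0,-8.7,7.6,0,0, 0,-11.4,10,0,0]'
python3 -m pendant '[0,-2.7,2.4,0,0, 0,-5.4,4.8,0,0, 0,-8,7,0,0, 0,-10,8.8,0,0, 0,-11.7,10.2,0,0]'
python3 -m pendant '[0,0,0,0,-0.08, 0,0,0,0,-0.18, 0,0,0,0,-0.28, 0,0,0,0,-0.34, 0,0,0,0,-0.34]'
python3 -m pendant '[0,0,0,0,0, 0,0,0,0,0]'
python3 -c "
from workcell import *;import cv2
a=[]
for n,x,y in(('top',340,220),('scene',180,150)):
    d=get_image(n)['color'][y:y+130,x:x+130,::-1];a.append(cv2.resize(d,None,fx=3,fy=3,interpolation=2))
cv2.imwrite('pics/i.png',cv2.hconcat(a));o=get_obs();print(o['tcp_pos'],o['tcp_rot'],o['contact_force'],o['torque'])"
```

```text
t: 5.7
tcp_pos: [0.5605, 0.0151, 0.1984]
tcp_rot: [-3.141, 0.001, 0.862]
contact_force: [0.8, 0.1, -2.4]
width: 0.0122
grip_force: 107.3
t: 6.12
tcp_pos: [0.5614, -0.142, 0.1985]
tcp_rot: [-3.141, 0.001, 0.858]
contact_force: [-0.8, 0.1, -1.2]
width: 0.0125
grip_force: 107.3
t: 6.53
tcp_pos: [0.5617, -0.139, 0.1984]
tcp_rot: [-3.14, 0.0, 1.202]
contact_force: [-0.3, 0.2, -1.2]
width: 0.0121
grip_force: 107.3
t: 6.7
tcp_pos: [0.5621, -0.139, 0.1988]
tcp_rot: [-3.141, 0.0, 1.199]
contact_force: [0.8, -0.6, -2.3]
width: 0.0124
grip_force: 107.3
[ 0.56222317 -0.13894239  0.1990058 ] [-3.14115583e+00  2.76812298e-04  1.19984024e+00] [ 0.15126715 -0.17837366 -1.79544285] [-0.00762122  0.01754078  0.00571026]
```

View pics/i.png

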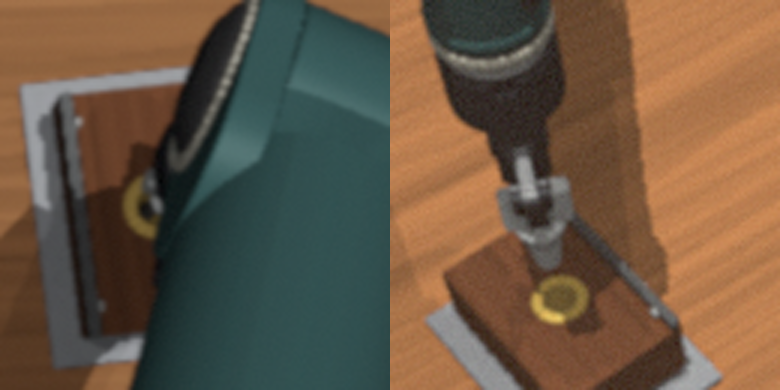

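The peg hangs upright above the hole, with its foot near crop (547,258) and the hole at (561,299) in the scene view. I'll lower it further and measure closer.

```bash
python3 -m pendant '[0,0.1,0,1,0, 0,0.1,0,2,0, 0,0.1,0,3,0, 0,0.1,0,3.4,0, 0,0.1,0,3.4,0]'
python3 -c "
from workcell import *;import cv2
d=get_image('scene')['color'][200:275,190:290,::-1];cv2.imwrite('pics/j.png',cv2.resize(d,None,fx=8,fy=8,interpolation=2))
o=get_obs();print(o['tcp_pos'],o['contact_force'])"
```

```text
t: 7.22
tcp_pos: [0.5616, -0.1378, 0.1633]
tcp_rot: [-3.138, 0.001, 1.201]
contact_force: [-0.4, 0.6, -0.5]
width: 0.0127
grip_force: 107.3
[ 0.56219792 -0.1380814   0.16425224] [ 0.0599298   0.17760274 -0.70863821]
```

View pics/j.png

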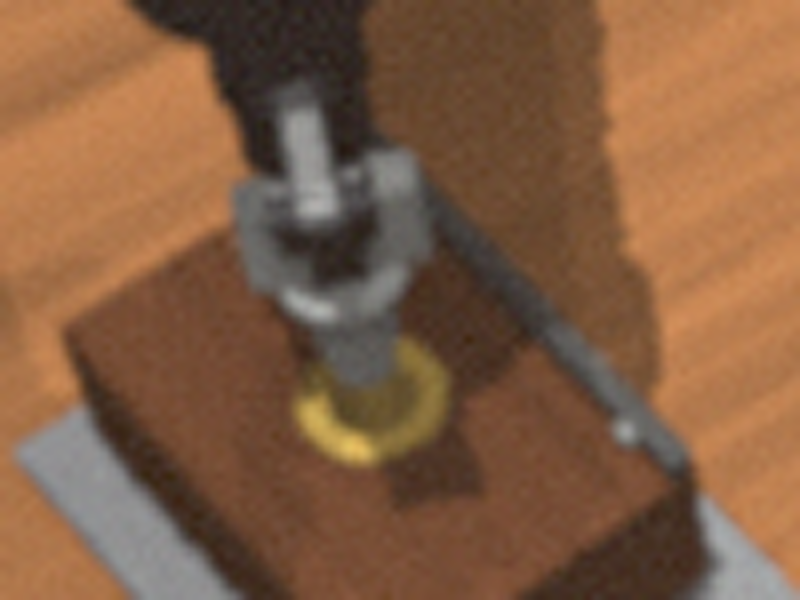

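The foot centre is at about crop (364,365) and the brass mouth at about (372,402).

Run:
```python
from h import *
s=lambda X,Y,z:P('s',190+(X+.5)/8-.5,200+(Y+.5)/8-.5,z)
f=s(364,365,.0927);m=s(372.5,402,.075);t=np.array([.5622,-.1381]);e=(m-f)[:2]
y=1.2
print(f,m,m-f,100*(e@[np.cos(y),np.sin(y)]),100*(e@[np.sin(y),-np.cos(y)]))
```

```text
[ 0.56521126 -0.13956614  0.0927    ] [ 0.56573919 -0.13996161  0.075     ] [ 0.00052793 -0.00039548 -0.0177    ] -0.017729812747569386 0.06353577461518424
```

```bash
python3 -m pendant '[0,0,0.1,0.5,0, 0,0,0.1,1,0, 0,0,0.1,1.5,0, 0,0,0.1,2,0, 0,0,0.1,2.2,0]'
python3 -m pendant '[0,0,0,0.4,0, 0,0,0,0.8,0, 0,0,0,1.1,0, 0,0,0,1.3,0, 0,0,0,1.3,0]'
```

```text
t: 7.68
tcp_pos: [0.5633, -0.1383, 0.1424]
tcp_rot: [-3.141, 0.0, 1.201]
contact_force: [-0.3, 0.4, -0.5]
width: 0.0127
grip_force: 107.3
t: 8.1
tcp_pos: [0.5634, -0.1384, 0.1298]
tcp_rot: [-3.141, 0.0, 1.201]
contact_force: [-0.6, 0.5, -1.5]
width: 0.0119
grip_force: 107.3
```

```bash
python3 -m pendant '[0,0,0,0.2,0, 0,0,0,0.4,0, 0,0,0,0.6,0, 0,0,0,0.6,0, 0,0,0,0.6,0]'
python3 -m pendant '[0,0,0,0.15,0, 0,0,0,0.3,0, 0,0,0,0.3,0, 0,0,0,0.3,0]'
```

```text
t: 8.52
tcp_pos: [0.5636, -0.1384, 0.1242]
tcp_rot: [-3.141, 0.0, 1.201]
contact_force: [-1.0, -0.1, -0.8]
width: 0.0121
grip_force: 107.3
t: 8.85
tcp_pos: [0.5633, -0.1385, 0.1211]
tcp_rot: [-3.141, 0.0, 1.201]
contact_force: [-1.0, -0.8, -2.3]
width: 0.0123
grip_force: 107.4
```

```bash
python3 -m pendant '[0,0,0,0.1,0, 0,0,0,0.2,0, 0,0,0,0.2,0, 0,0,0,0.2,0]'
python3 -m pendant '[0,0,0,0.1,0, 0,0,0,0.15,0, 0,0,0,0.15,0, 0,0,0,0.15,0]'
```

```text
t: 9.18
tcp_pos: [0.5631, -0.1384, 0.1191]
tcp_rot: [-3.14, 0.0, 1.201]
contact_force: [-3.1, 0.8, 0.3]
width: 0.0121
grip_force: 107.6
t: 9.52
tcp_pos: [0.5632, -0.1384, 0.1177]
tcp_rot: [-3.14, 0.0, 1.201]
contact_force: [-5.7, 0.1, 2.4]
width: 0.0124
grip_force: 107.9
```

```bash
python3 -m pendant '[0,-0.02,-0.05,0,0, 0,-0.02,-0.05,0,0, 0,-0.02,-0.05,0,0]'
python3 -m pendant '[0,0,0,0.1,0, 0,0,0,0.1,0, 0,0,0,0.1,0]'
```

```text
t: 9.77
tcp_pos: [0.563, -0.1384, 0.1178]
tcp_rot: [-3.141, -0.0, 1.201]
contact_force: [-4.7, -0.2, 2.3]
width: 0.0124
grip_force: 107.9
t: 10.02
tcp_pos: [0.563, -0.1385, 0.1168]
tcp_rot: [-3.141, -0.0, 1.201]
contact_force: [-4.8, 0.1, 2.6]
width: 0.0122
grip_force: 108.0
```

```bash
python3 -m pendant '[0,-0.03,-0.09,0,0, 0,-0.03,-0.09,0,0, 0,-0.03,-0.09,0,0]'
python3 -m pendant '[0,0,0,0.1,0, 0,0,0,0.1,0, 0,0,0,0.1,0]'
python3 -c "from workcell import *;print(get_obs()['torque'])"
```

```text
t: 10.27
tcp_pos: [0.5628, -0.1384, 0.117]
tcp_rot: [3.14, -0.0, 1.201]
contact_force: [-2.3, -0.6, 1.8]
width: 0.0124
grip_force: 107.9
t: 10.52
tcp_pos: [0.5627, -0.1384, 0.1161]
tcp_rot: [3.14, -0.0, 1.201]
contact_force: [-2.9, 0.6, 4.6]
width: 0.0118
grip_force: 108.1
[ 0.14620655  0.66411825 -0.02449955]
```

```bash
python3 -m pendant '[0,-0.04,-0.09,0,0, 0,-0.04,-0.09,0,0, 0,-0.04,-0.09,0,0]'
python3 -m pendant '[0,0,0,0.1,0, 0,0,0,0.1,0, 0,0,0,0.1,0]'
python3 -m pendant '[0,0,0,0.1,0, 0,0,0,0.1,0, 0,0,0,0.1,0]'
python3 -c "from workcell import *;print(get_obs()['torque'])"
```

```text
t: 10.77
tcp_pos: [0.5625, -0.1384, 0.1163]
tcp_rot: [3.139, -0.001, 1.201]
contact_force: [2.8, 0.9, 3.9]
width: 0.0127
grip_force: 108.1
t: 11.02
tcp_pos: [0.5624, -0.1384, 0.1155]
tcp_rot: [3.139, -0.001, 1.201]
contact_force: [0.2, 0.8, 6.0]
width: 0.0123
grip_force: 108.5
t: 11.27
tcp_pos: [0.5624, -0.1385, 0.1147]
tcp_rot: [3.139, -0.001, 1.201]
contact_force: [-0.7, 0.6, 7.7]
width: 0.0123
grip_force: 108.6
[ 0.30405105  0.09418226 -0.05630945]
```

```bash
python3 -m pendant '[0,0,0,0.1,0, 0,0,0,0.2,0, 0,0,0,0.2,0, 0,0,0,0.2,0]'
python3 -m pendant '[0,0,0,0.1,0, 0,0,0,0.15,0, 0,0,0,0.15,0, 0,0,0,0.15,0]'
python3 -c "from workcell import *;print(get_obs()['torque'])"
```

```text
t: 11.6
tcp_pos: [0.5625, -0.1385, 0.1133]
tcp_rot: [3.139, -0.001, 1.201]
contact_force: [-1.5, 1.8, 13.0]
width: 0.0124
grip_force: 109.6
t: 11.93
tcp_pos: [0.5625, -0.1386, 0.1122]
tcp_rot: [3.139, -0.002, 1.201]
contact_force: [-3.3, 2.2, 15.6]
width: 0.0123
grip_force: 110.0
[0.54268345 0.67735089 0.07268522]
```

```bash
python3 -m pendant '[0,0,0,0,0.03, 0,0,0,0.01,0.06, 0,0,0,0.02,0.09, 0,0,0,0.03,0.12, 0,0,0,0.03,0.15]'
python3 -c "from workcell import *;print(get_obs()['torque'])"
```

```text
t: 12.35
tcp_pos: [0.5626, -0.1385, 0.1118]
tcp_rot: [3.139, -0.002, 1.05]
contact_force: [-2.0, 1.7, 14.9]
width: 0.0123
grip_force: 109.8
[0.43246845 0.53637389 0.15666795]
```

```bash
python3 -m pendant '[0,0,0,0.02,0.03, 0,0,0,0.03,0.06, 0,0,0,0.04,0.09, 0,0,0,0.05,0.12, 0,0,0,0.06,0.15]'
python3 -m pendant '[0,0,0,0.01,0.03, 0,0,0,0.02,0.06, 0,0,0,0.03,0.09, 0,0,0,0.04,0.12, 0,0,0,0.04,0.15]'
```

```text
t: 12.77
tcp_pos: [0.5626, -0.1385, 0.1112]
tcp_rot: [3.139, -0.002, 0.9]
contact_force: [-2.0, 1.6, 15.2]
width: 0.0124
grip_force: 109.9
t: 13.18
tcp_pos: [0.5626, -0.1385, 0.1108]
tcp_rot: [3.14, -0.002, 0.75]
contact_force: [-2.3, 0.7, 15.6]
width: 0.0124
grip_force: 109.9
```

```bash
python3 -c "from workcell import *;o=get_obs();print(o['torque'],o['contact_force'],o['tcp_pos'])"
```

```text
[0.47705569 0.49738926 0.29104319] [-2.34701973  0.69196152 15.62204732] [ 0.56258297 -0.13851017  0.11077171]
```

```bash
python3 -m pendant '[0,0,0,0.01,0.03, 0,0,0,0.02,0.06, 0,0,0,0.03,0.09, 0,0,0,0.04,0.12, 0,0,0,0.05,0.15]'
python3 -m pendant '[0,0,0,0.01,0.03, 0,0,0,0.02,0.06, 0,0,0,0.03,0.09, 0,0,0,0.04,0.12, 0,0,0,0.04,0.15]'
python3 -c "from workcell import *;o=get_obs();print(o['torque'],o['contact_force'],o['tcp_pos'])"
```

```text
t: 13.6
tcp_pos: [0.5626, -0.1385, 0.1103]
tcp_rot: [3.14, -0.003, 0.601]
contact_force: [-2.2, 1.9, 15.8]
width: 0.0124
grip_force: 110.0
t: 14.02
tcp_pos: [0.5626, -0.1386, 0.11]
tcp_rot: [3.141, -0.003, 0.451]
contact_force: [-1.8, 1.6, 15.4]
width: 0.0125
grip_force: 110.1
[0.43234467 0.52006491 0.31971392] [-1.8279314   1.59336957 15.41736529] [ 0.5626304  -0.13856756  0.1099894 ]
```

```bash
python3 -m pendant '[0,0,0,0.02,0.03, 0,0,0,0.03,0.06, 0,0,0,0.04,0.09, 0,0,0,0.05,0.12, 0,0,0,0.06,0.15]'
python3 -m pendant '[0,0,0,0.01,0.04, 0,0,0,0.02,0.08, 0,0,0,0.03,0.12, 0,0,0,0.04,0.16, 0,0,0,0.05,0.217]'
python3 -c "
from workcell import *;import cv2
d=get_image('scene')['color'][200:275,190:290,::-1];cv2.imwrite('pics/k.png',cv2.resize(d,None,fx=8,fy=8,interpolation=2))
o=get_obs();print(o['torque'],o['contact_force'],o['tcp_pos'],o['tcp_rot'])"
```

```text
t: 14.43
tcp_pos: [0.5627, -0.1386, 0.1095]
tcp_rot: [3.141, -0.003, 0.301]
contact_force: [-2.3, 2.9, 17.6]
width: 0.0124
grip_force: 110.2
t: 14.85
tcp_pos: [0.5627, -0.1386, 0.1091]
tcp_rot: [-3.141, -0.003, 0.083]
contact_force: [-1.8, 2.0, 17.4]
width: 0.012
grip_force: 110.3
[ 0.5506652   0.5988387  -0.07150495] [-2.14585299  1.89987439 18.01766241] [ 0.56271782 -0.1386219   0.10895269] [-3.14153524e+00 -3.13719163e-03  7.94816913e-02]
```

View pics/k.png

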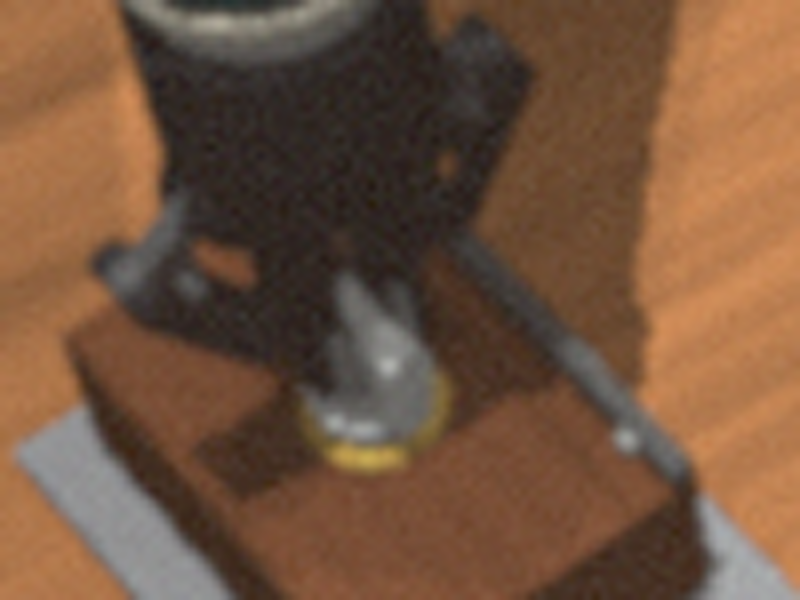

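The collar is seated over the brass bush and the head lies parallel to the fence. From the measured height and force, the ring is about 0.5 mm below the face. I'll ease the pressure off before releasing.

```bash
python3 -m pendant '[0,0,0,-0.1,0, 0,0,0,-0.2,0, 0,0,0,-0.3,0, 0,0,0,-0.3,0, 0,0,0,-0.3,0]'
python3 -c "from workcell import *;o=get_obs();print(o['torque'],o['contact_force'],o['tcp_pos'],o['tcp_rot'])"
```

```text
t: 15.32
tcp_pos: [0.5626, -0.1386, 0.111]
tcp_rot: [3.141, -0.003, 0.083]
contact_force: [0.8, 1.2, 7.5]
width: 0.0126
grip_force: 109.0
[ 0.30639167 -0.07773356 -0.17119791] [0.76309243 1.24560798 7.48055242] [ 0.56262182 -0.13862153  0.11100608] [ 3.14115728 -0.00316163  0.0831748 ]
```

```bash
python3 -m pendant '[0,0,0,-0.1,0, 0,0,0,-0.2,0, 0,0,0,-0.22,0, 0,0,0,-0.22,0]'
python3 -m pendant '[0.1,0,0,0,0, 0.2,0,0,0,0, 0.3,0,0,0,0, 0.45,0,0,0,0, 0.55,0,0,0,0]' 20
python3 -m pendant '[0.55,0,0,0,0, 0.55,0,0,0,0, 0.55,0,0,0,0]'
```

```text
t: 15.65
tcp_pos: [0.5624, -0.1386, 0.1124]
tcp_rot: [3.141, -0.002, 0.084]
contact_force: [5.3, 0.8, 1.9]
width: 0.0125
grip_force: 107.8
t: 16.07
tcp_pos: [0.5601, -0.1385, 0.1116]
tcp_rot: [-3.141, 0.002, 0.084]
contact_force: [-0.3, 0.5, 0.4]
width: 0.0465
grip_force: 0.0
t: 16.32
tcp_pos: [0.561, -0.1385, 0.1121]
tcp_rot: [-3.141, 0.0, 0.084]
contact_force: [0.5, 0.5, 0.8]
width: 0.0472
grip_force: 0.0
```

Released cleanly. I'll back off upward and clear the view.

```bash
python3 -m pendant '[0.55,0,0,-1,0, 0.55,0,0,-2.5,0, 0.55,0,0,-5,0, 0.55,0,0,-8,0, 0.55,0,0,-11,0]'
python3 -m pendant '[0.55,-4,0,0,0, 0.55,-7,4,0,0, 0.55,-9,8,0,0, 0.55,-9,12,0,0, 0.55,-9,16,0,0]'
python3 -m pendant '[0.55,0,-4,0,0, 0.55,0,-8,0,0, 0.55,0,-12,0,0, 0.55,0,-16,0,0, 0.55,0,-20,0,0]'
python3 -m pendant '[0.55,0,-4,0,0, 0.55,0,-8,0,0, 0.55,0,-12,0,0, 0.55,0,-16,0,0, 0.55,0,-18,0,0]'
python3 -c "
from workcell import *;import cv2
a=cv2.resize(get_image('scene')['color'][205:280,195:285,::-1],(504,420),interpolation=2)
b=cv2.resize(get_image('top')['color'][225:350,345:430,::-1],(286,420),interpolation=2)
cv2.imwrite('pics/l.png',cv2.hconcat([a,b]))"
```

```text
t: 16.73
tcp_pos: [0.5609, -0.1389, 0.2246]
tcp_rot: [3.141, -0.0, 0.083]
contact_force: [0.5, -0.7, -0.5]
width: 0.047
grip_force: 0.0
t: 17.15
tcp_pos: [0.4835, -0.2998, 0.2243]
tcp_rot: [-3.141, -0.003, 0.084]
contact_force: [1.1, 0.6, 0.3]
width: 0.0469
grip_force: 0.0
t: 17.57
tcp_pos: [0.4674, -0.0987, 0.2233]
tcp_rot: [-3.141, -0.001, 0.081]
contact_force: [0.8, 0.5, -0.0]
width: 0.0472
grip_force: 0.0
t: 17.98
tcp_pos: [0.4522, 0.0848, 0.2233]
tcp_rot: [-3.139, -0.001, 0.089]
contact_force: [0.7, -0.1, -0.5]
width: 0.0466
grip_force: 0.0
```

View pics/l.png

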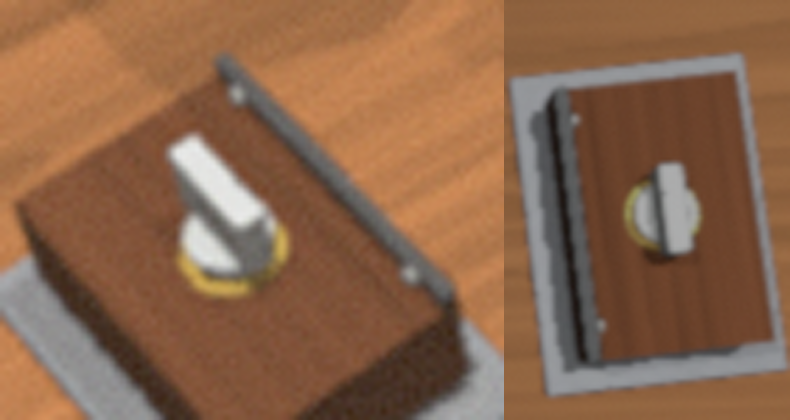

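The peg stands upright in the bush. Its head (top-view crop 660,165 to 690,250) is parallel to the fence, and the bystanders are untouched.

```bash
python3 -c "from workcell import *;print(job_done())"
```

```text
the job is handed in; nothing more can be done
None
```

I set the peg in the block's hole, pressing with about 20 N at most. It is released and upright, with its head in line with the fence; by calculation, not read from the pictures, the ring is about 0.7 mm below the block's face. The job is handed in at about 18 s; I got no verdict back.

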